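Close the transfer press and weigh it down with the full tin

TASK

Fit the wooden board over the two pins of the transfer press so that it lies flush on the metal base, and let go of it. Then lift the three identical colour tins to feel which one is still full: stand the full one on the middle of the board as a weight, and stand each of the two used-up ones in a compartment of the grey refill tray. Set the tins down without dropping them, keep them upright, and leave the other things on the bench alone.

Things in the scene. Friction and masses are not known exactly. Their poses are not given: they have to be found in the camera images.
- board: loose flat wooden pressing board, 210 mm long (its x) by 60 mm wide (its y) by 20 mm thick, 0.2 kg, lying flat on the bench; two 14 mm through holes on its centre line at x = -85 and +85 mm. Either end may go on either pin. Origin: centre of the underside, z up
- jig: fixed transfer press base: aluminium plate 240 mm long (its x) by 90 mm wide by 18 mm high, a printed paper strip on it, and two upright steel pins, 10 mm in diameter with tapered tips, at x = -85 and +85 mm, y = 0, tips 50 mm above the bench. Origin: centre of the underside on the bench, z up. Flush: the board's underside is 18 mm above this origin
- tin_a: one of three identical closed metal tins, yellow-and-white band: body 54 mm in diameter, 70 mm high; on top a black cap 34 mm in diameter, 26 mm high (grip here; 96 mm in all). Origin: centre of the underside, z up. A solid cake of colour, hidden and 2 to 4 mm loose, is inside: one tin is full (0.55 to 0.72 kg in all), two nearly used up (0.15 to 0.24 kg); which one changes every start
- tin_b: one of three identical closed metal tins, yellow-and-white band: body 54 mm in diameter, 70 mm high; on top a black cap 34 mm in diameter, 26 mm high (grip here; 96 mm in all). Origin: centre of the underside, z up. A solid cake of colour, hidden and 2 to 4 mm loose, is inside: one tin is full (0.55 to 0.72 kg in all), two nearly used up (0.15 to 0.24 kg); which one changes every start
- tin_c: one of three identical closed metal tins, yellow-and-white band: body 54 mm in diameter, 70 mm high; on top a black cap 34 mm in diameter, 26 mm high (grip here; 96 mm in all). Origin: centre of the underside, z up. A solid cake of colour, hidden and 2 to 4 mm loose, is inside: one tin is full (0.55 to 0.72 kg in all), two nearly used up (0.15 to 0.24 kg); which one changes every start
- tray: fixed grey refill tray, open on top, 85 mm (its x) by 170 mm (its y), walls 30 mm high and 4 mm thick, floor 4 mm thick, parted by one wall across the middle into two compartments of 77 by 79 mm. Origin: centre of the underside on the bench
- tray_left (a point): centre of the floor of the tray's compartment at its +y side, 4 mm above the bench
- tray_right (a point): centre of the floor of the tray's compartment at its -y side, 4 mm above the bench
- jar: bystander: small brown jar with a white lid, 40 mm in diameter, 38 mm high, standing among the tins; origin: centre of its underside
- thinner: bystander: clear bottle with a black cap, 52 mm in diameter, 150 mm high; origin: centre of its underside
- palette: bystander: small white saucer, 84 mm in diameter; origin: centre of its underside
- brush: bystander: brush lying on the bench, 190 mm long
- pot: bystander: blue mug, 72 mm in diameter, 80 mm high; origin: centre of its underside
- dish: bystander: white bowl, 100 mm in diameter, 40 mm high; origin: centre of its underside

How it is judged:
By the outcome, as a careful person would: the job done as asked, in the order asked, and still so for the second after the job is handed in, with the robot touching nothing.
It also fails if it takes over 72 s, if anything falls off the work surface, if the arm or the gripper's body presses on something with over 40 N, if the wrist force passes 120 N, or if a joint passes its speed limit or range.

ROBOT

A 6-joint arm with a two-finger parallel gripper is mounted at the origin on the work surface. World frame = base frame: x ahead of the robot, y to its left, z up, the work surface at z = 0. Lengths are in m, angles in rad, forces in N, time in s.
With the tool pointing down it reaches from about 0.375 to 0.975 m from the base axis. Payload 3.8 kg.
Tool frame: the origin (TCP) lies between the finger pads; the fingertips stand 19 mm ahead of it and the grasp point (between the pads) is the TCP; z points along the fingers, y is the line along which they close (so a half turn about z gives the same grasp; the last joint's range is limited). The gripper opens to 85 mm and grips with 20 to 120 N. Pads are 22 mm wide; open, the fingers measure 114 mm over their backs; the gripper's body (76 mm by 85 mm) begins 54 mm behind the grasp point. The pads swing forward as they close: fully open they stand 13 mm farther back than shut.
Start: joints at [1.096, 0.264, 1.604, -0, 1.274, -0.037], TCP at [0.286, 0.611, 0.25] pointing down, gripper open.
Joint ranges: [-2.63, 2.63], [-0.94, 2.18], [0.31, 2.57], [-1.31, 4.45], [0, 2.66], [-2.55, 2.55]. Speed limits (rad/s): [2.57, 2.57, 3.14, 3.14, 3.14, 3.14].

INTERFACE

Orientations are given as [roll, pitch, yaw] about the fixed x, y, z axes, in that order (R = Rz(yaw) Ry(pitch) Rx(roll)).
In Python, from bench import env, kin, vision, current_time, current_joint_pos, current_joint_vel, current_joint_efforts, current_tool_pos, current_ee_rot, current_force, current_torque, current_grip_width, current_grasp_force gives the robot as it stands. Calls block until the motion is done:
- env.move_to(position, orientation): joint-space move of the TCP to a pose.
- env.move_linear(position, rot=None, v=0.15): straight line of the TCP; rot=None keeps the orientation; v is the mean speed in m/s.
- env.goto_joints(angles): joint-space move.
- env.let_go() and env.grab(squeeze=None): open the fingers fully, or close them until they stop; squeeze is the grip in N (None keeps the last).
- env.hold(seconds).
- kin.inverse_kinematics(position, orientation): joint angles nearest the present ones, or None.
- vision.get_image(name): name is "scene" or "top" or "wrist"; returns (picture, depth): 384x512x3 uint8, blue, green, red; 384x512 float32, m along the optical axis (not along the pixel's ray), 0 where there is no reading.
- vision.calibration(name): a dict with "fx", "fy", "cx", "cy" (pixels), "distortion" ([k1, k2, p1, p2, k3] as OpenCV has them; the pictures are not rectified), "R" (3x3) and "t" (3): a world point X has camera coordinates R X + t. Camera axes: x right, y down, z forward; pixel columns grow to the right and rows downward; lengths in m; the calibration is good to about 2 mm. A picture is of the moment at which its call begins: read the wrist's pose just before it. calibration takes no time and is no camera call; for the wrist camera it gives the pose at the moment of the call.
A pose or a line that the arm cannot do raises env.PlanningError and nothing moves.
- env.finish_job(): hands the job in; it is judged then, once.
Readings, each from a call of its own:
- current_time(): time.
- current_joint_pos(): joint angles.
- current_joint_vel(): joint speeds.
- current_joint_efforts(): joint torques, N m.
- current_tool_pos(): TCP position.
- current_ee_rot(): TCP orientation.
- current_force(): force on the tool from outside, world axes, zero at the start.
- current_torque(): the same for the moment, N m.
- current_grip_width(): finger opening in m.
- current_grasp_force(): force on a finger pad.
Only numpy, scipy, OpenCV 4.12 (cv2) and the standard library are available. Lean on these libraries where they do the work, as an engineer would, in place of code of your own. Each camera call takes 0.05 s, during which the arm holds its last target. There are 200 camera calls.

## Working session

There is one attempt and no reset: what is moved stays moved. The work goes in short steps, each a Python script; the robot and the scene stay as the last script left them, time stands still between calls to the robot, and variables do not carry over. Pictures are saved under pics/ and viewed, at most 10 in all, crops included, and the job is handed in when it is done.

```bash
mkdir -p pics; ls; python3 - <<'E'
from bench import vision
import cv2, numpy as np
for n in("top","scene"):
    im,d=vision.get_image(n); cv2.imwrite(f"pics/{n}0.png",im); np.save(f"{n}0.npy",d)
    c=vision.calibration(n); print(n,{k:np.round(v,3).tolist() for k,v in c.items()}, (d==0).mean())
E
```

```text
pics
top {'fx': 487.522, 'fy': 487.522, 'cx': 263.086, 'cy': 197.869, 'distortion': [0.044, 0.0, 0.0, 0.0, 0.0], 'R': [[0.015, -1.0, 0.011], [-0.996, -0.015, -0.091], [0.091, -0.009, -0.996]], 't': [-0.048, 0.566, 1.579]} 0.004038492838541667
scene {'fx': 382.341, 'fy': 382.341, 'cx': 258.491, 'cy': 198.658, 'distortion': [-0.109, 0.0, 0.0, 0.0, 0.0], 'R': [[-0.675, 0.737, -0.006], [0.567, 0.514, -0.643], [-0.471, -0.438, -0.766]], 't': [0.419, -0.272, 1.64]} 0.00408935546875
```

View pics/top0.png

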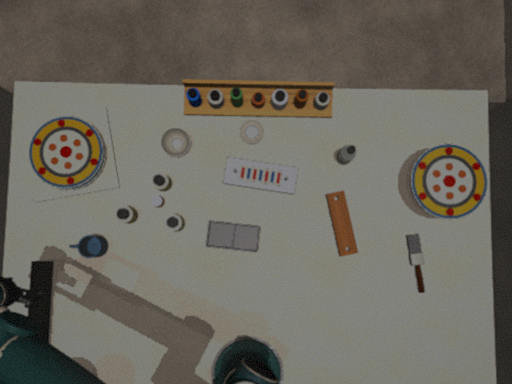

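View pics/scene0.png

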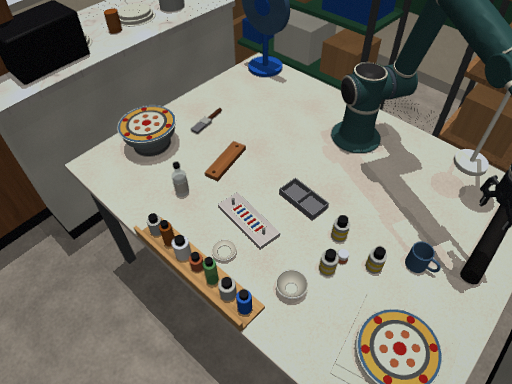

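Top view: jig at (261,175), board (341,223), tray (233,236), tins at (162,182), (126,214) and (175,222), jar (157,201). The scene view confirms this.

```bash
cat > h.py <<'E'
from bench import *
import cv2, numpy as np
def snap(n):
    c=vision.calibration(n); im,d=vision.get_image(n); return im,d,c
def rays(c,uv):
    K=np.array([[c["fx"],0,c["cx"]],[0,c["fy"],c["cy"]],[0,0,1.]])
    return cv2.undistortPoints(np.float64(uv).reshape(-1,1,2),K,np.array(c["distortion"]))[:,0]
def at_z(c,uv,z):
    p=rays(c,uv); R,t=np.array(c["R"]),np.array(c["t"])
    o=-R.T@t; dr=np.c_[p,np.ones(len(p))]@R
    return o+dr*((z-o[2])/dr[:,2])[:,None]
def cloud(c,d):
    v,u=np.mgrid[:384,:512]; p=rays(c,np.c_[u.ravel(),v.ravel()]); z=d.reshape(-1,1)
    X=(np.c_[p,np.ones(len(p))]*z-np.array(c["t"]))@np.array(c["R"])
    X[d.ravel()==0]=np.nan
    return X.reshape(384,512,3)
def project(c,X):
    K=np.array([[c["fx"],0,c["cx"]],[0,c["fy"],c["cy"]],[0,0,1.]])
    return cv2.projectPoints(np.float64(X).reshape(-1,1,3),cv2.Rodrigues(np.array(c["R"]))[0],np.float64(c["t"]),K,np.array(c["distortion"]))[0][:,0]
E
python3 - <<'E'
from h import *
c=vision.calibration("top"); d=np.load("top0.npy"); X=cloud(c,d)
print("bench z",np.nanmedian(X[200:300,270:310,2]), np.nanstd(X[260:300,270:310,2]))
for n,(u0,u1,v0,v1),lo,hi in [("jig",(215,305,148,202),.008,.03),("board",(318,364,182,262),.008,.035),("tray",(200,268,212,258),.012,.05)]:
    P=X[v0:v1,u0:u1].reshape(-1,3); P=P[(P[:,2]>lo)&(P[:,2]<hi)]
    r=cv2.minAreaRect(P[:,:2].astype(np.float32)); print(n,len(P),r,np.median(P[:,2]))
for n,(u,v) in dict(t1=(162,182),t2=(126,214),t3=(175,222),jar=(157,201)).items():
    P=X[v-14:v+14,u-14:u+14].reshape(-1,3); lo,hi=(.08,.12) if n!="jar" else (.025,.05)
    Q=P[(P[:,2]>lo)&(P[:,2]<hi)]; print(n,len(Q),np.median(Q,0),(Q.min(0)+Q.max(0))/2)
w=vision.calibration("wrist"); R=np.array(w["R"]); o=-R.T@np.array(w["t"]); print("wristcam",o,R,w["fx"],w["distortion"],current_tool_pos(),current_ee_rot(),current_force(),current_time())
E
```

```text
bench z 0.0004048908258724505 0.0037857072944055617
jig 1999 ((0.6470174193382263, -0.026602953672409058), (0.17846576869487762, 0.2975001335144043), 0.9300585389137268) 0.018698627859079515
board 1219 ((0.49341800808906555, -0.29779958724975586), (0.13822725415229797, 0.2598516345024109), 88.71620178222656) 0.019762303685990606
tray 266 ((0.44168972969055176, 0.05630981922149658), (0.16987460851669312, 0.08483652770519257), 84.25634765625) 0.029097589166566705
t1 100 [0.61455206 0.29215578 0.09641335] [0.61460616 0.29559088 0.09236981]
t2 107 [0.50607278 0.39894259 0.09624773] [0.50620704 0.40076456 0.09268312]
t3 102 [0.4808972  0.24583075 0.09661264] [0.48239912 0.24419811 0.09420456]
jar 117 [0.55455872 0.30491927 0.03842048] [0.56739509 0.29884902 0.03723578]
wristcam [0.22549126 0.63838057 0.37287074] [[ 0.42365647  0.90581938 -0.00254005]
 [ 0.87441839 -0.40823488  0.26217696]
 [ 0.23644804 -0.11329403 -0.96501647]] 305.10511616816234 [0.01394305 0.         0.         0.         0.        ] [0.28585601 0.61079781 0.24909271] [-3.13958052e+00 -9.55885235e-05  2.70380240e+00] [-0.65613692 -0.64176877 -0.03004925] 0.1
```

```bash
python3 - <<'E'
from h import *
import pickle
c=vision.calibration("top")
im=cv2.imread("pics/top0.png").astype(int)
m=np.zeros((384,512),bool); m[182:262,318:364]=True
b=m&((im[...,2]-im[...,0])>50)
v,u=np.nonzero(b); P=at_z(c,np.c_[u,v],.02)[:,:2]; r=cv2.minAreaRect(P.astype(np.float32)); print(r)
B=np.array(r[0]); w=P-P.mean(0); ax=np.linalg.svd(w,full_matrices=False)[2][0]; yb=np.arctan2(ax[1],ax[0]); yb=yb if abs(yb)<1.57 else yb-np.pi*np.sign(yb)
J=at_z(c,[(235,171),(290,178)],.045); print("pins",J,"board",B,np.degrees(yb))
a=J[0]-J[1]; yj=np.arctan2(a[1],a[0]); jc=J.mean(0)
print(np.degrees(yj))
for n,p,y in(("jig",jc,yj),("board",B,yb)):
    t0=current_time(); env.move_to([p[0],p[1],.2],[np.pi,0,y]); env.hold(.2)
    s=snap("wrist"); pickle.dump(s,open(n+".pkl","wb")); cv2.imwrite(f"pics/w_{n}.png",s[0]); print(n,p,y,current_time()-t0,current_tool_pos(),current_ee_rot())
a,b2=[cv2.imread(f"pics/w_{n}.png") for n in("jig","board")]
cv2.imwrite("pics/w_both.png",np.vstack([a,b2])[:, :][:768]) 
E
python3 -c "
import cv2;im=cv2.imread('pics/w_both.png');cv2.imwrite('pics/wb.png',cv2.hconcat([im[:384,56:456],im[384:,56:456]]))"
```

```text
((0.48871344327926636, -0.29925569891929626), (0.2059091180562973, 0.057012997567653656), 12.745555877685547)
pins [[ 0.65185097  0.05338575  0.045     ]
 [ 0.63167381 -0.12661466  0.045     ]] board [ 0.48871344 -0.2992557 ] 12.577235764328805
83.60412422841905
jig [ 0.64176239 -0.03661445  0.045     ] 1.4591672360322763 2.8667 [ 0.64181732 -0.03606216  0.20003902] [ 3.14153380e+00 -6.59350005e-05  1.45995990e+00]
board [ 0.48871344 -0.2992557 ] 0.21951417488712321 1.4166000000000003 [ 0.48941423 -0.29843476  0.19995005] [-3.14148978e+00 -5.01754034e-05  2.21494782e-01]
```

View pics/wb.png

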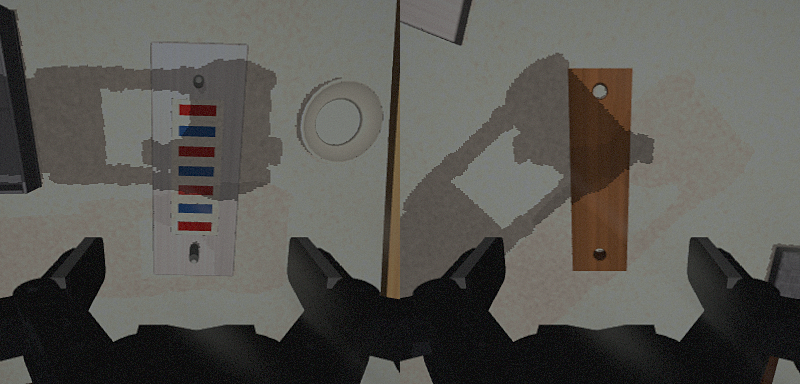

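Left half: the pins appear at about (199,82) and (194,252). Right half: the board holes are at (600,90) and (599,254). I'll refine these with metric warps.

```bash
cat >> h.py <<'E'
def warp(im,c,ctr,yaw,z,hx,hy,s):
    """metric top-down view, columns = local x, rows = local y, s px/m"""
    x=np.arange(-hx,hx,1/s); y=np.arange(-hy,hy,1/s); gx,gy=np.meshgrid(x,y)
    cs,sn=np.cos(yaw),np.sin(yaw)
    W=np.stack([ctr[0]+cs*gx-sn*gy,ctr[1]+sn*gx+cs*gy,np.full_like(gx,z)],-1)
    q=project(c,W.reshape(-1,3)).reshape(gx.shape+(2,)).astype(np.float32)
    return cv2.remap(im,q,None,cv2.INTER_CUBIC),gx,gy
E
python3 - <<'E'
from h import *
import pickle
im,d,c=pickle.load(open("board.pkl","rb"))
ctr=np.array([.4887,-.2993]); yaw=.2195
for _ in range(3):
    w,gx,gy=warp(im,c,ctr,yaw,.02,.13,.05,4000); w=w.astype(float)
    m=((w[...,2]-w[...,0])/(w.sum(2)+1)>.12).astype(np.uint8)
    m=cv2.morphologyEx(m,cv2.MORPH_OPEN,np.ones((9,9)))
    n,l,st,_=cv2.connectedComponentsWithStats(m); k=1+st[1:,4].argmax()
    cn=max(cv2.findContours((l==k).astype(np.uint8),0,2)[0],key=cv2.contourArea)
    full=cv2.drawContours(np.zeros_like(m),[cn],-1,1,-1)>0
    dx,dy=gx[full].mean(),gy[full].mean(); cov=np.cov(gx[full],gy[full]); th=.5*np.arctan2(2*cov[0,1],cov[0,0]-cov[1,1])
    ctr=ctr+[np.cos(yaw)*dx-np.sin(yaw)*dy,np.sin(yaw)*dx+np.cos(yaw)*dy]; yaw+=th
    print(ctr,np.degrees(yaw),np.sqrt(12*np.diag(cov)))
    for s in(-1,1):
        h=full&(l!=k)&(abs(gx-.085*s)<.012)&(abs(gy)<.012); print("hole",gx[h].mean(),gy[h].mean(),h.sum()/16e6)
im,d,c=pickle.load(open("jig.pkl","rb"))
f=lambda i:cv2.convertScaleAbs(i,alpha=2.2)
a=[cv2.resize(f(im[v-20:v+20,u-20:u+20]),(400,400),interpolation=cv2.INTER_CUBIC) for u,v in((255,82),(250,252))]
cv2.imwrite("pics/pins.png",cv2.hconcat(a))
E
```

```text
[ 0.48662694 -0.30341029] 12.746028117925551 [0.2098687  0.05947678]
hole -0.08342216981132072 -0.003441037735849018 3.975e-05
hole 0.08159944690265505 -0.003117699115044209 0.00014125
[ 0.48658159 -0.30341609] 12.752804777319282 [0.20998936 0.05947936]
hole -0.0805318322981366 0.0002721273291925885 4.025e-05
hole 0.08451235657546355 0.00018976169461610556 0.000141625
[ 0.4865958  -0.30341172] 12.747255551041368 [0.20990155 0.05947751]
hole -0.08040569823434988 0.00026886035313005774 3.89375e-05
hole 0.08456131451257187 0.00018151742390829078 0.0001416875
```

View pics/pins.png

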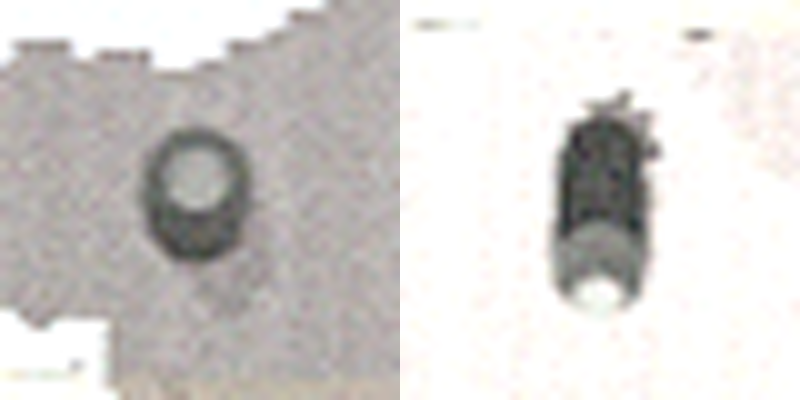

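Tip faces sit at about (198,178) and (600,292) in the crop, which is (254.35,79.35) and (249.55,260.75) in the wrist image.

```bash
python3 - <<'E'
from h import *
import pickle
im,d,c=pickle.load(open("jig.pkl","rb"))
T=at_z(c,[(254.35,79.35),(249.55,260.75)],.05); Bs=at_z(c,[(235+19.25,62+20.6),(230+19.55,232+15.9)],.018)
for P in(T,Bs):
    a=P[0]-P[1]; print(P[:,:2],P.mean(0),np.linalg.norm(a),np.degrees(np.arctan2(a[1],a[0])))
# check board through tray corners from depth (tray partly)
E
```

```text
[[ 0.65319144  0.05169842]
 [ 0.63015844 -0.1162934 ]] [ 0.64167494 -0.03229749  0.05      ] 0.16956347131664404 82.19297644478702
[[ 0.6533139   0.05146166]
 [ 0.62973498 -0.11786988]] [ 0.64152444 -0.03320411  0.018     ] 0.17096531223026096 82.0727043097326
```

```bash
python3 - <<'E'
from h import *
import pickle
B=[.4866,-.3034]; yb=np.radians(12.75); J=[.6417,-.0325]; yj=np.radians(82.19)
env.move_linear([*B,.05],rot=[np.pi,0,yb],v=.2); env.move_linear([*B,.022],v=.06)
print(current_tool_pos(),current_ee_rot(),current_force())
env.grab(squeeze=50); print("w",current_grip_width(),current_grasp_force(),current_tool_pos(),current_force())
env.move_linear([*B,.19],v=.2); print(current_grip_width(),current_tool_pos(),current_force())
env.move_to([*J,.19],[np.pi,0,yj]); env.move_linear([*J,.10],v=.2); env.hold(.3)
print(current_time(),current_tool_pos(),current_ee_rot(),current_grip_width())
s=snap("wrist"); pickle.dump(s,open("held.pkl","wb")); cv2.imwrite("pics/held.png",cv2.convertScaleAbs(s[0],alpha=1.8))
E
```

```text
[ 0.4863465  -0.30320146  0.02153807] [-3.14091920e+00  6.03758466e-04  2.22535338e-01] [ 0.10342344  0.37017829 -0.0921447 ]
w 0.05889677114040917 55.48319399356842 [ 0.48723937 -0.3038326   0.02275467] [0.01181902 0.75921984 3.23897548]
0.05864711478929453 [ 0.48549313 -0.30270177  0.18823814] [ 0.14660775 -0.26512321 -2.43886981]
9.35 [ 0.64287415 -0.032595    0.10181143] [ 3.13858169e+00 -1.57364943e-04  1.43449829e+00] 0.05889348307780021
```

View pics/held.png

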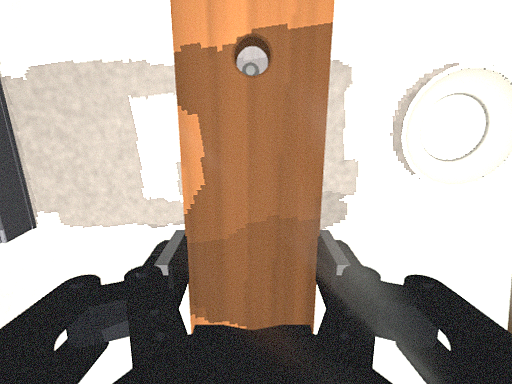

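The pin tip at (251,69) is visible through the far hole, whose rim is centred near (252,57). I'll compute the residual offset.

```bash
python3 - <<'E'
from h import *
import pickle
im,d,c=pickle.load(open("held.pkl","rb")); im=im.astype(float)
r=(im[...,2]-im[...,0])/(im.sum(2)+1)
L,Rr=[],[]
for v in range(5,220,3):
    x=np.nonzero(r[v,150:360]>.12)[0]+150
    L.append((x.min()-.5,v)); Rr.append((x.max()+.5,v))
zt=.099
ang=[]
for E_ in(L,Rr):
    P=at_z(c,E_,zt)[:,:2].astype(np.float32); vx,vy,x0,y0=cv2.fitLine(P,cv2.DIST_HUBER,0,.01,.01).ravel()
    if vy<0: vx,vy=-vx,-vy
    ang.append(np.degrees(np.arctan2(vy,vx))); print(ang[-1],x0,y0); 
    if E_ is L: l=np.array([x0,y0])
    else: rr=np.array([x0,y0])
y=np.radians(np.mean(ang)); n=np.array([-np.sin(y),np.cos(y)]); t=np.array([np.cos(y),np.sin(y)])
print("width",(rr-l)@n,"mid n",(l+rr)@n/2)
print("depth of board",np.nanmedian(cloud(c,d)[100:140,220:290,2]))
u=cv2.convertScaleAbs(im[26:91,220:285],alpha=2.2)
cv2.imwrite("pics/hole.png",cv2.resize(u,(520,520),interpolation=cv2.INTER_CUBIC))
rim=at_z(c,[(252.5,56)],zt)[0]; tip=at_z(c,[(251,69)],.05)[0]; 
print("rim",rim,"tip",tip,"d t,n",(tip-rim)[:2]@t,(tip-rim)[:2]@n,"tip vs midline",tip[:2]@n-(l+rr)@n/2)
jc=np.array([.64167,-.0323]); yj=np.radians(82.19); print("pin1 earlier",[.65319,.0517]); print(current_tool_pos(),current_ee_rot())
E
```

```text
82.13016 0.621292 0.033508703
82.1909 0.6805011 0.02441383
width -0.059896268 mid n -0.6408631
depth of board 0.09921299603995366
rim [0.65416599 0.05107572 0.099     ] tip [0.65371405 0.05205531 0.05      ] d t,n 0.0009087872216535168 0.0005813366454587162 tip vs midline 0.00035885679830593986
pin1 earlier [0.65319, 0.0517]
[ 0.64254003 -0.03253089  0.10138823] [ 3.13936322e+00 -9.80817494e-05  1.43453697e+00]
```

View pics/hole.png

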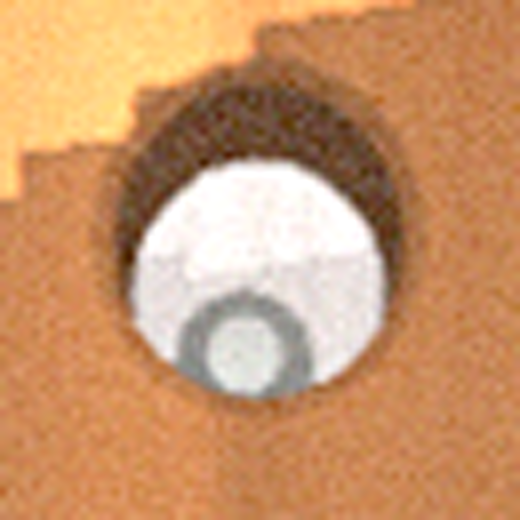

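```bash
python3 - <<'E'
from h import *
J=[.6410,-.0319]
for z in(.08,.064,.052,.044,.040):
    env.move_linear([*J,z],v=.06); env.hold(.1); print(z,np.round(current_tool_pos(),4),np.round(current_force(),1))
    if np.abs(current_force()).max()>15: break
s=snap("wrist"); cv2.imwrite("pics/seat.png",s[0]); print(current_time(),current_grip_width())
E
```

```text
0.08 [ 0.6411 -0.0319  0.0799] [-0.  -0.4 -1.9]
0.064 [ 0.6409 -0.0319  0.0639] [-0.2  0.3 -1.9]
0.052 [ 0.6408 -0.0319  0.0518] [ 1.2  0.2 -1.7]
0.044 [ 0.6408 -0.0319  0.0438] [-0.2  0.3 -2.2]
0.04 [ 0.6421 -0.032   0.0408] [ 1.3 -0.7  2. ]
11.7333 0.058650170221825934
```

Board seated: contact at the expected height with no side force. Now I'll release it, check, and localise the tins.

```bash
python3 - <<'E'
from h import *
import pickle
env.let_go(); env.move_linear([.641,-.0319,.20],v=.25)
s=snap("wrist"); X=cloud(s[2],s[1]); P=X.reshape(-1,3)
t=np.array([.1361,.9907]);n=np.array([-.9907,.1361]); q=P[:,:2]-[.6417,-.0323]
for a in(-.1,-.06,-.02,.02,.06,.1):
    k=(abs(q@t-a)<.015)&(abs(q@n)<.022)&(abs(abs(q@t)-.085)>.012); print(round(a,2),k.sum(),np.round(np.nanmedian(P[k,2]),4))
cv2.imwrite("pics/seated.png",s[0])
C=np.array([.53,.28]); env.move_to([*C,.25],[np.pi,0,np.arctan2(C[1],C[0])+np.pi/2]); env.hold(.2)
s=snap("wrist"); pickle.dump(s,open("tins.pkl","wb")); cv2.imwrite("pics/tins.png",s[0]); X=cloud(s[2],s[1])
m=((X[...,2]>.085)&(X[...,2]<.11)).astype(np.uint8); m=cv2.morphologyEx(m,cv2.MORPH_OPEN,np.ones((3,3)))
N,l,st,ce=cv2.connectedComponentsWithStats(m)
for i in range(1,N):
    if st[i,4]>100:
        v,u=np.nonzero(l==i); p=at_z(s[2],np.c_[u,v],.096); print(st[i],ce[i],p.mean(0),cv2.minEnclosingCircle(p[:,:2].astype(np.float32)))
print(current_time(),current_force(),current_tool_pos())
cv2.imwrite("pics/both2.png",cv2.convertScaleAbs(cv2.hconcat([cv2.imread("pics/seated.png")[:,56:456],s[0][:,56:456]]),alpha=1.7))
E
```

```text
-0.1 272 0.0382
-0.06 1120 0.0382
-0.02 1343 0.0382
0.02 13316 0.2658
0.06 1551 0.0382
0.1 917 0.037
[ 269   20   42   46 1503] [289.18829009  42.25482369] [0.50229729 0.39701668 0.096     ] ((0.5019230842590332, 0.3968328535556793), 0.017820414155721664)
[ 168  170   37   36 1049] [186.24499523 187.25834128] [0.4782229  0.24388676 0.096     ] ((0.4784262180328369, 0.24370399117469788), 0.018339484930038452)
[ 313  190   37   36 1047] [330.86532951 207.45940783] [0.60886095 0.290106   0.096     ] ((0.6088022589683533, 0.2899715006351471), 0.01893952488899231)
14.4833 [-0.38890215  0.48190263 -0.78065223] [0.53056742 0.27898806 0.24974988]
```

View pics/both2.png

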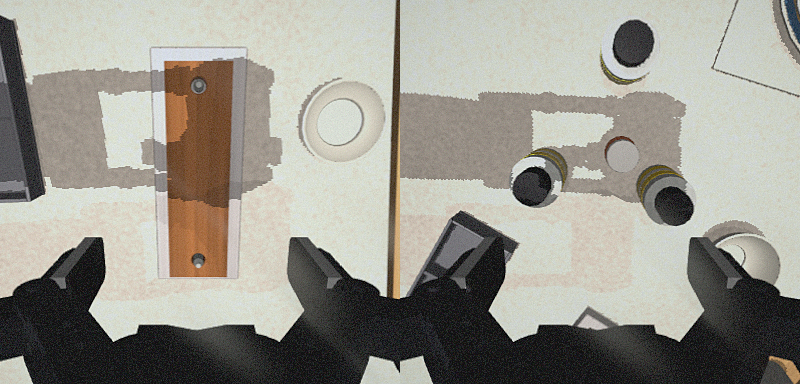

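The board lies flat at 38 mm with both pins through. Tin caps are at (633,42), (532,187) and (674,207). Weighing now.

```bash
cat > t.py <<'E'
from h import *
ZG=.089
def yaw(p): return np.arctan2(p[1],p[0])+np.pi/2
def F(n=8):
    f=[]
    for _ in range(n): env.hold(.02); f.append(current_force()[2])
    return np.mean(f)
def pick(p,squeeze=60):
    env.move_to([*p,.135],[np.pi,0,yaw(p)]); f0=F()
    env.move_linear([*p,ZG],v=.12); env.grab(squeeze=squeeze); w=current_grip_width()
    env.move_linear([*p,.135],v=.12); env.hold(.15); f=F(); print("tin",p,"width",w,"kg",(f0-f)/9.81,"t",current_time(),flush=True); return (f0-f)/9.81
def put(p,z,up):
    """lower slowly to contact, open, retreat"""
    env.move_linear([*p,z+.02],v=.2); env.move_linear([*p,z+.003],v=.04); b=F(4)
    for dz in(.002,.001,0,-.001,-.002):
        env.move_linear([*p,z+dz],v=.03); f=F(4)
        if f-b>1.5: break
    print("down",dz,f-b,current_tool_pos()); env.let_go(); env.move_linear([*p,up],v=.25)
E
python3 - <<'E'
from t import *
import json
T=[[.4784,.2438],[.5021,.3969],[.6088,.290]]; kg={}
for i,p in enumerate(T):
    kg[i]=pick(p)
    if kg[i]>.4:
        env.move_linear([*p,.24],v=.3); B=[.641,-.032]; env.move_to([*B,.24],[np.pi,0,yaw(B)]); put(B,ZG+.038,.24); break
    put(p,ZG,.135)
json.dump(kg,open("kg.json","w")); print(kg,current_time())
s=snap("top"); cv2.imwrite("pics/top1.png",s[0]); np.save("top1.npy",s[1])
E
```

```text
tin [0.4784, 0.2438] width 0.032460721968550606 kg 0.25691009263429626 t 17.0833
down 0 6.938688146892636 [0.47849542 0.24382308 0.08996203]
tin [0.5021, 0.3969] width 0.03227710535300918 kg 0.22440067819318998 t 22.5417
down 0 6.907486399073042 [0.50238629 0.39711399 0.08997881]
tin [0.6088, 0.29] width 0.032154129127390726 kg 0.5700341597542739 t 27.9833
down 0 7.829257845370217 [ 0.64145082 -0.03204386  0.12807154]
{0: np.float64(0.25691009263429626), 1: np.float64(0.22440067819318998), 2: np.float64(0.5700341597542739)} 33.0833
```

Tin 3 (0.57 kg) is the full one and now stands on the board. Next, the two empties go to the tray.

```bash
python3 - <<'E'
from t import *
for p,q in(([.4784,.2438],[.443,.095]),([.5021,.3969],[.435,.012])):
    pick(p); env.move_linear([*p,.22],v=.25); env.move_to([*q,.22],[np.pi,0,yaw(q)]); put(q,ZG+.004,.22)
env.move_to([.5,.3,.25],[np.pi,0,yaw([.5,.3])]); print(current_time())
s=snap("top"); w=snap("scene"); X=cloud(s[2],s[1])
for n,(u,v) in dict(full=(261,170),e1=(220,232),e2=(247,232)).items():
    P=X[v-22:v+22,u-14:u+14].reshape(-1,3); lo=.12 if n=="full" else .09; Q=P[(P[:,2]>lo)&(P[:,2]<lo+.025)]; print(n,len(Q),np.median(Q,0))
cv2.imwrite("pics/end.png",cv2.convertScaleAbs(cv2.hconcat([cv2.resize(s[0][120:270,160:360],(400,300)),cv2.resize(w[0][150:300,190:390],(400,300))]),alpha=1.6))
E
```

```text
tin [0.4784, 0.2438] width 0.03203358308899341 kg 0.22005018721563083 t 36.425
down 0 8.225314078275389 [0.44311231 0.09501446 0.09393959]
tin [0.5021, 0.3969] width 0.032051896619185546 kg 0.20358672030501554 t 44.3083
down 0 7.756615544669014 [0.43529941 0.01198438 0.09384765]
50.8917
full 98 [ 0.64377501 -0.03118523  0.13401111]
e1 89 [0.44514538 0.09584331 0.10096983]
e2 88 [0.43983474 0.0150707  0.10101105]
```

View pics/end.png

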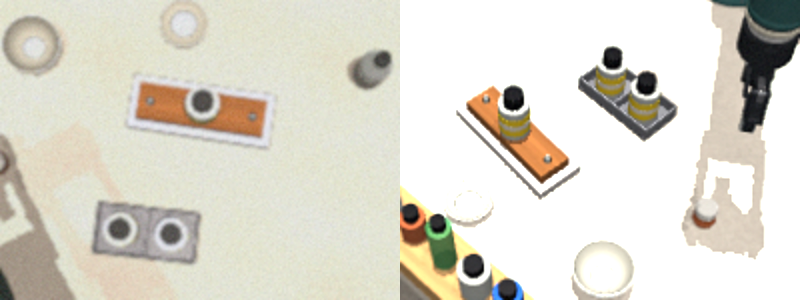

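The picture shows the board on both pins with the full tin upright in its middle at (202,102), and one empty tin in each tray compartment at (120,230) and (171,234). The jar and the other nearby things in view look undisturbed.

```bash
python3 -c "
from bench import env; print(env.finish_job())"
```

```text
the job is handed in; nothing more can be done
None
```

The job is handed in at about 51 s of the 72 s allowed: the board is flush on both pins, the full tin (about 0.57 kg) stands on its middle, and one used-up tin stands in each tray compartment.

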